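# Post the mouldy culture dish into the discard box

### The arm

A 6-joint arm with a two-finger parallel gripper is mounted at the origin on a cart in front of the work surface, level with it; the furniture and walls round the work are solid. World frame = base frame: x ahead of the robot, y to its left, z up, the work surface at z = 0. Lengths are in m, angles in rad, forces in N, time in s.
With the tool pointing down it reaches from about 0.275 to 0.85 m from the base axis. Payload 19 kg.
Tool frame: the origin (TCP) lies on the centre line of the jaws, within the pads' length; the fingertips stand 11 mm ahead of it and the grasp point (between the pads) lies 8 mm behind it; x points along the fingers, y is the direction in which the jaws open and shut, and the axes are right-handed (so a half turn about x gives the same grasp; the last joint's range is limited). The gripper opens to 85 mm and grips with 20 to 120 N. Pads are 22 mm wide; open, the fingers measure 114 mm over their backs; the gripper's body (76 mm by 85 mm) begins 54 mm behind the grasp point. The pads swing forward as they close: fully open they stand 13 mm farther back than shut.
Start: joints at [1.157, 0.15, 1.437, -0, 1.554, -0.134], TCP at [0.159, 0.553, 0.242] pointing down, gripper open.
Joint ranges: [-2.8, 2.8], [-0.68, 2.1], [0.12, 2.68], [-1.39, 4.53], [0.16, 2.79], [-2.81, 2.81]. Speed limits (rad/s): [1.89, 1.89, 2.22, 3.01, 3.01, 3.01].

### API

Orientations are given as a unit quaternion [w, x, y, z].
In Python, from rig import robot gives the robot as it stands. The module is installed in compiled form; this text tells all that it offers.
- The arm moves only by the tool drive_tool, never from a script. Its argument "series" is a list of rows, each a list of 7 numbers: the turn, a rotation vector about the tool's x, y, z in rad, then the shift along the tool's x, y, z in cm, then the finger opening in cm, from 0 to 8.54. In form: [[ax, ay, az, x, y, z, claw], ...]. A call has 1 to 12 rows; each row is the pose to reach, as a shift and turn from the pose commanded when the call began, along the tool's axes at that moment; what a row does not reach only later rows make up. A row lasts 1/8 s, in which the tool goes at most 62.5 mm and 10.7 degrees, less where a joint would pass 70% of its speed; a pose out of reach is approached as far as the arm can. A call with a gripper value outside its range is refused whole. The fingers move at their own pace and stop on an object; the grip force is fixed at half the most. Time passes only in rows, so rows that repeat a pose let the fingers close. It gives the time, the measured TCP pose, the force and the opening at its end, in the units of the state.
- robot.state(): the state, without advancing time (a new reading comes with each control period).
- robot.snapshot(name): name is "scene" or "top"; returns (picture, depth): 420x560x3 uint8, blue, green, red; 420x560 float32, m along the optical axis (not along the pixel's ray), 0 where there is no reading.
- robot.camera_model(name): a dict with "fx", "fy", "cx", "cy" (pixels), "R" (3x3) and "t" (3): a world point X has camera coordinates R X + t. Camera axes: x right, y down, z forward; pixel columns grow to the right and rows downward; lengths in m; the calibration is good to about 2 mm. A picture is of the moment at which its call begins. camera_model takes no time and is no camera call.
- robot.finish_job(): hands the job in, once; it reports no verdict.
The state is a dict: "t": time; "qpos": joint angles; "joint_vel": joint speeds; "effort": joint torques, N m; "tool_pos": TCP position; "eef_rot": TCP orientation; "wrist_force": force on the tool from outside, world axes, zero at the start; "ft_torque": the same for the moment, N m; "grip_width": finger opening in m.
Only numpy, scipy, OpenCV 4.12 (cv2) and the standard library are available. Lean on these libraries where they do the work, as an engineer would, in place of code of your own. Each camera call takes 0.05 s, during which the arm holds its last target. There are 200 camera calls.

### The job

One of the three culture dishes leaning in the white rack has gone green with mould. Pick that dish out, turn it upright and edge-on, and post it through the slot in the orange lid of the discard box so that it ends up inside; leave the two clean beige dishes where they are in the rack.

Things in the scene. Friction and masses are not known exactly. Their poses are not given: they have to be found in the camera images.
- mouldy_dish_centre (a point): Green mouldy dish to discard, about 30 g, round flat dish, 58 mm across, 15 mm thick. Point: middle of the dish, at half its thickness; z = disc axis, square to its flat faces, up and away from the robot at the start. It stands on its rim, its plane leaning 30 deg from upright, top edge nearer the robot. Measured along the dish, the lower 27 mm (robot side) or 14 mm (far side) sit in the trough; the rest is clear to pinch across the thickness.
- clean_dish_1_centre (a point): Clean beige dish in the rack, to be left there: round flat dish, 58 mm across, 15 mm thick. Point: middle of the dish, at half its thickness; z = disc axis, square to its flat faces, up and away from the robot at the start.
- clean_dish_2_centre (a point): Clean beige dish in the rack, to be left there: round flat dish, 58 mm across, 15 mm thick. Point: middle of the dish, at half its thickness; z = disc axis, square to its flat faces, up and away from the robot at the start.
- dish_rack: White trough on a grey base, fixed, 226 mm long (y), 66 mm deep (x). Origin under its middle, on the bench; z up. Three places at y = -72, 0, +72 mm, parted by low dividers; the dishes lean towards -x. Trough 18 mm wide inside, walls 4 mm; it reaches no higher than 45 mm, the dishes about 75 mm above the bench.
- discard_box: Discard box, fixed to the bench: clear walls 4 mm thick, orange lid that does not open, 126 x 146 mm (x, y) over the lid and 110 mm high. Origin at the centre of its underside, on the bench; z up. Inside it is empty.
- slot (a point): Centre of the slot in the lid, at the top face, 110 mm above the bench. Slot 86 mm long along y, 32 mm wide along x; lid 5 mm thick, 100 mm of free space below. A dish passes only on edge, disc axis along the slot's x. Fingers need not enter: the dish falls in when let go with its lower half in the slot.

How it is judged:
By the outcome, as a careful person would: the job done as asked, in the order asked, and still so for the second after the job is handed in, with the robot touching nothing.
It also fails if it takes over 40 s, if anything falls off the work surface, if the arm or the gripper's body presses on something with over 40 N, if the wrist force passes 120 N, or if a joint passes its speed limit or range.

## Working session

There is one attempt and no reset: what is moved stays moved. The work goes in short steps, Python scripts to look and compute and a tool call to move; the robot and the scene stay as the last step left them, time stands still between calls to the robot, and variables do not carry over. Pictures are saved under pics/ and viewed, about 8 in all and at most 12, crops included, and the job is handed in when it is done.

Besides the shell and the picture viewer there is one more tool, called after "Request:" in YAML: its name, and indented under it one key for each argument. drive_tool: Moves the arm, as the interface text tells. Its arguments: {"type":"object","properties":{"series":{"type":"array","items":{"type":"array","items":{"type":"number"}}}},"required":["series"]}

```bash
mkdir -p pics; cat > h.py <<'E'
import numpy as np, cv2
from rig import robot
def snap(n):
    p,d=robot.snapshot(n); return p,d,robot.camera_model(n)
def pts(d,m,v,u):
    z=d[v,u]; c=np.stack([(u-m['cx'])/m['fx']*z,(v-m['cy'])/m['fy']*z,z],-1)
    return (c-np.array(m['t']))@np.array(m['R'])
def proj(m,X):
    c=np.array(m['R'])@np.array(X)+np.array(m['t']); return c[0]/c[2]*m['fx']+m['cx'],c[1]/c[2]*m['fy']+m['cy']
E
python3 - <<'E'
from h import *
print(robot.state())
for n in("scene","top"):
    p,d,m=snap(n); cv2.imwrite(f"pics/{n}0.png",p); np.save(f"{n}0.npy",d); print(n,m)
E
```

```text
{'t': 0.0, 'qpos': array([ 1.15697716e+00,  1.50995248e-01,  1.43800641e+00, -7.71079860e-06,
        1.55381032e+00, -1.33997389e-01]), 'joint_vel': array([-1.12276134e-03, -7.39014528e-04, -2.78506912e-04,  3.44496237e-04,
        3.52554927e-05,  8.63447644e-04]), 'effort': array([ 1.27578392e-04, -7.13054395e+01, -5.70865524e+01, -1.91844492e-04,
        8.79186293e-03,  8.83387793e-05]), 'tool_pos': array([0.15873347, 0.55241895, 0.24168245]), 'eef_rot': array([ 0.70008313,  0.09819366,  0.7003111 , -0.09902518]), 'wrist_force': array([ 0.0610468 ,  0.07769324, -0.10127007]), 'ft_torque': array([0.00348901, 0.00843826, 0.04282586]), 'grip_width': 0.0852907820241796}
scene {'fx': 398.4690488143204, 'fy': 398.4690488143204, 'cx': 284.8538859063443, 'cy': 206.61037519914518, 'R': array([[ 0.64894327, -0.76078773, -0.00864093],
       [-0.57419939, -0.48227123, -0.66159619],
       [ 0.49916699,  0.43430001, -0.74981052]]), 't': array([-0.25052362,  0.34618075,  0.80033667])}
top {'fx': 446.6984171965279, 'fy': 446.6984171965279, 'cx': 279.1467156622103, 'cy': 206.41997974620335, 'R': array([[-0.02526801, -0.99967219,  0.00412906],
       [-0.98001845,  0.02395565, -0.19745876],
       [ 0.19729512, -0.00903595, -0.9803025 ]]), 't': array([0.06971105, 0.44483266, 1.04237701])}
```

View pics/scene0.png

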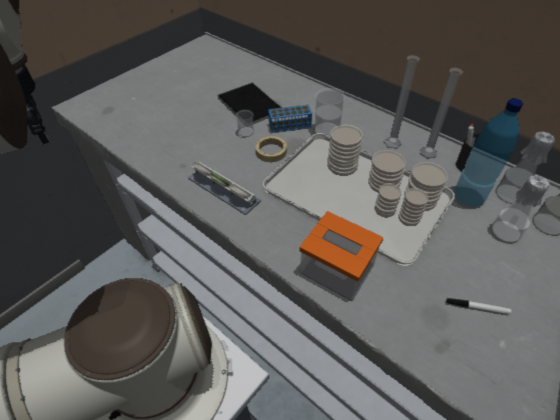

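View pics/top0.png

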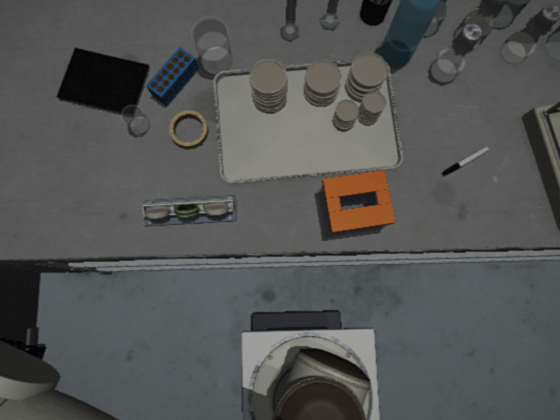

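The scene view shows the rack near (225,187) with the green dish in the middle, and the orange box near (342,244). In the top view the green dish is at (187,210), with beige dishes at (158,212) and (216,210), and the slot is at about (358,200). Next I'll measure these.

```bash
python3 - <<'E'
from h import *
for n in("scene","top"):
    p=cv2.imread(f"pics/{n}0.png"); d=np.load(f"{n}0.npy"); m=robot.camera_model(n)
    hsv=cv2.cvtColor(p,cv2.COLOR_BGR2HSV)
    def big(mask):
        k,l,s,c=cv2.connectedComponentsWithStats(mask); i=1+np.argmax(s[1:,4]); return l==i,s[i]
    g,s=big(cv2.inRange(hsv,(35,70,40),(80,255,255))); print(n,'green',s)
    v,u=np.nonzero(g); P=pts(d,m,v,u); print(' green pts mean',P.mean(0).round(4),'min',np.percentile(P,3,0).round(4),'max',np.percentile(P,97,0).round(4))
    top=P[P[:,2]>np.percentile(P[:,2],85)]; print(' top rim',top.mean(0).round(4))
    o,s=big(cv2.inRange(hsv,(3,150,120),(18,255,255))); print('orange',s)
    v,u=np.nonzero(o); P=pts(d,m,v,u); L=P[abs(P[:,2]-.11)<.006]
    r=cv2.minAreaRect((L[:,:2]*1000).astype(np.float32)); print(' lid',np.round(L.mean(0),4),r)
    # slot: hole contour cast to z=.11
    cs,h=cv2.findContours(o.astype(np.uint8),cv2.RETR_CCOMP,cv2.CHAIN_APPROX_NONE)
    hs=[c for c,q in zip(cs,h[0]) if q[3]>=0]; c=max(hs,key=cv2.contourArea)[:,0]
    R=np.array(m['R']);C=-R.T@np.array(m['t'])
    def cast(c,z):
        r=np.stack([(c[:,0]-m['cx'])/m['fx'],(c[:,1]-m['cy'])/m['fy'],np.ones(len(c))],-1)@R
        return C+r*((z-C[2])/r[:,2])[:,None]
    q=cast(c,.11); print(' slot',cv2.minAreaRect((q[:,:2]*1000).astype(np.float32)))
    oc=max(cs,key=cv2.contourArea)[:,0]
    print(' lid by ray',cv2.minAreaRect((cast(oc,.11)[:,:2]*1000).astype(np.float32)))
    # rack: points with z 0.008..0.09 near the green
    H=np.indices(d.shape).reshape(2,-1); ok=d[H[0],H[1]]>0; H=H[:,ok]
    Q=pts(d,m,H[0],H[1]); gm=pts(d,m,*np.nonzero(g)).mean(0)
    k=(np.linalg.norm(Q[:,:2]-gm[:2],axis=1)<.16)&(Q[:,2]>.006)&(Q[:,2]<.1)
    print(' bench z',np.median(Q[(np.linalg.norm(Q[:,:2]-gm[:2],axis=1)<.16)&(Q[:,2]<.006),2]))
    print(' rack',cv2.minAreaRect((Q[k][:,:2]*1000).astype(np.float32)),k.sum())
    x0,y0=np.percentile(H[1][k],[1,99]),np.percentile(H[0][k],[1,99])
    b=hsv[H[0],H[1]]; bg=k&(b[:,0]>5)&(b[:,0]<30)&(b[:,1]>35)
    T=Q[bg]; print(' beige',bg.sum(),[ (T[s].mean(0).round(4),s.sum()) for s in (T[:,1]>gm[1]+.03,T[:,1]<gm[1]-.03)])
    for lo,hi in((.06,.09),(.035,.055)):
        s=k&(Q[:,2]>lo)&(Q[:,2]<hi); print(lo,cv2.minAreaRect((Q[s][:,:2]*1000).astype(np.float32)))
    cx,cy=int(x0.mean()),int(y0.mean())
    cv2.imwrite(f'pics/{n}_rack.png',cv2.resize(p[cy-40:cy+40,cx-60:cx+60],None,fx=4,fy=4,interpolation=cv2.INTER_CUBIC)) 
E
python3 -c "
import cv2,numpy as np
cv2.imwrite('pics/rk.png',np.vstack([cv2.imread('pics/scene_rack.png')[:300],cv2.imread('pics/top_rack.png')[:300]]))"
```

```text
scene green [211 173  17  13  48]
 green pts mean [0.4313 0.2737 0.0649] min [0.4248 0.2577 0.0447] max [0.4426 0.2995 0.0741]
 top rim [0.4269 0.2862 0.0734]
orange [ 300  212   83   66 2519]
 lid [ 0.4381 -0.1231  0.1099] ((441.55792236328125, -119.59783172607422), (126.05936431884766, 144.52308654785156), 7.609048843383789)
 slot ((441.40045166015625, -119.73062133789062), (35.89638900756836, 89.07911682128906), 6.47796630859375)
 lid by ray ((440.69976806640625, -120.02538299560547), (124.01030731201172, 145.6448211669922), 7.36452054977417)
 bench z -0.02991059076008723
 rack ((495.0546875, 270.43023681640625), (162.28656005859375, 265.88006591796875), 3.332899808883667) 1424
 beige 1 [(array([nan, nan, nan]), np.int64(0)), (array([nan, nan, nan]), np.int64(0))]
0.06 ((430.849609375, 282.141845703125), (20.66718101501465, 190.705322265625), 1.8406678438186646)
0.035 ((445.4686584472656, 286.3025817871094), (34.702545166015625, 223.31826782226562), 1.8585822582244873)
top green [175 210  23   6  65]
 green pts mean [0.4306 0.2797 0.0682] min [0.426  0.2578 0.0587] max [0.437  0.3
[... 276 characters left out ...]
3906, 93.94255065917969), 7.323017597198486)
 lid by ray ((443.5535888671875, -122.45500183105469), (124.67237854003906, 143.84341430664062), 7.37025785446167)
 bench z -0.0005944481444945898
 rack ((457.8521423339844, 273.0931396484375), (223.30714416503906, 260.08135986328125), 1.8523913621902466) 2209
 beige 61 [(array([0.4365, 0.3501, 0.0651]), np.int64(26)), (array([0.4425, 0.2107, 0.0635]), np.int64(32))]
0.06 ((434.3889465332031, 281.04132080078125), (22.0480899810791, 196.02615356445312), 1.9827903509140015)
0.035 ((450.1498107910156, 282.4391784667969), (35.40658950805664, 219.23277282714844), 2.239126205444336)<stdin>:31: RuntimeWarning: Mean of empty slice.
  ret = um.true_divide(
```

View pics/rk.png

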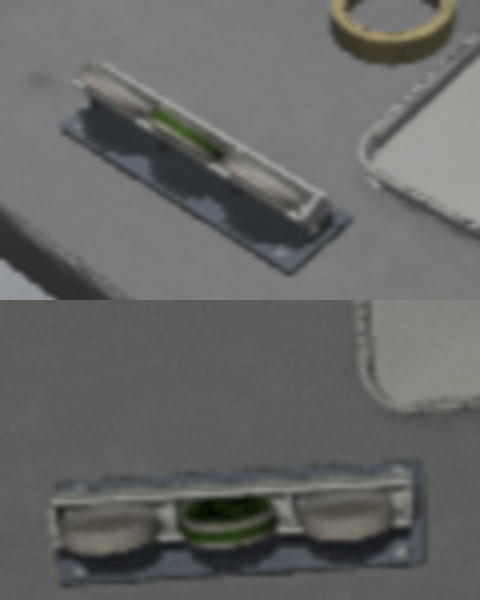

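The crop shows the green dish in the middle place with a beige dish on each side, and the rack yawed about 2°. The two views agree to within about 3 mm:

| Item | Position (m) | Yaw |
|---|---|---|
| Dish centre | ≈ (0.443, 0.282, 0.046) | 2° |
| Slot centre | ≈ (0.442, -0.121, 0.110) | 7.4° |

Next I'll plan the hover pose.

```bash
cat >> h.py <<'E'
from scipy.spatial.transform import Rotation as Ro
D=np.array([.443,.282,.046]); ps=np.radians(2.0); S=np.array([.4423,-.121,.11]); pb=np.radians(7.4)
def frame(yaw,tilt):  # tool y = dish axis n, tool x = -u
    c,s=np.cos(yaw),np.sin(yaw); n=np.array([np.cos(tilt)*c,np.cos(tilt)*s,np.sin(tilt)])
    u=np.array([-np.sin(tilt)*c,-np.sin(tilt)*s,np.cos(tilt)]); return np.stack([-u,n,np.cross(-u,n)],1),u,n
def cur():
    s=robot.state(); q=s['eef_rot']; return s,np.array(s['tool_pos']),Ro.from_quat([q[1],q[2],q[3],q[0]])
def delta(p,R,fr=None):
    s,p0,r0=cur(); 
    if fr is not None: p0,r0=fr
    return (r0.inv()*Ro.from_matrix(R)).as_rotvec().round(3),(r0.inv().apply(p-p0)*100).round(2)
E
python3 - <<'E'
from h import *
R,u,n=frame(ps,np.pi/6)
print(delta(D+u*.123,R), D+u*.123)
E
```

```text
(array([ 1.226, -0.328,  0.453]), array([  8.94, -20.04,  28.94])) [0.38153746 0.27985368 0.15252112]
```

Request:
drive_tool:
  series:
    - [0.6, -0.16, 0.23, 2, -10, 14.5, 5]
    - [0.6, -0.16, 0.23, 2, -10, 14.5, 5]
    - [0.6, -0.16, 0.23, 2, -10, 14.5, 5]
    - [0.6, -0.16, 0.23, 2, -10, 14.5, 5]
    - [1.226, -0.328, 0.453, 8.94, -20.04, 28.94, 5]
    - [1.226, -0.328, 0.453, 8.94, -20.04, 28.94, 5]
    - [1.226, -0.328, 0.453, 8.94, -20.04, 28.94, 5]
    - [1.226, -0.328, 0.453, 8.94, -20.04, 28.94, 5]
    - [1.226, -0.328, 0.453, 8.94, -20.04, 28.94, 5]
    - [1.226, -0.328, 0.453, 8.94, -20.04, 28.94, 5]
    - [1.226, -0.328, 0.453, 8.94, -20.04, 28.94, 5]
    - [1.226, -0.328, 0.453, 8.94, -20.04, 28.94, 5]

```text
t: 1.6
tool_pos: [0.3815, 0.2804, 0.1531]
eef_rot: [0.619, 0.606, 0.365, -0.342]
wrist_force: [0.2, 0.5, 0.9]
grip_width: 0.0497
```

```bash
python3 - <<'E'
from h import *
s,p,r=cur(); print(s['t'],p,s['qpos'].round(3),s['grip_width'],s['wrist_force'])
R,u,n=frame(ps,np.pi/6)
print(delta(D+u*.123,R),delta(D+u*.013,R))
ims=[]
for k in("scene","top"):
    im,d,m=snap(k)
    x,y=map(int,proj(m,p-.01*u)); print(k,x,y)
    c=im[max(0,y-60):y+60,max(0,x-80):x+80]; ims.append(cv2.resize(c,(560,420),interpolation=cv2.INTER_CUBIC)[:, :])
cv2.imwrite('pics/hover.png',cv2.resize(np.hstack(ims),(800,300)))
E
```

```text
1.6 [0.38152318 0.28039698 0.15305728] [ 0.665 -0.244  2.085 -0.384  0.9    0.808] 0.04974424717139057 [0.18969486 0.53471103 0.93998992]
(array([ 0.001, -0.001, -0.   ]), array([ 0.05, -0.03,  0.05])) (array([ 0.001, -0.001, -0.   ]), array([11.05, -0.03,  0.07]))
scene 200 164
top 178 226
```

View pics/hover.png

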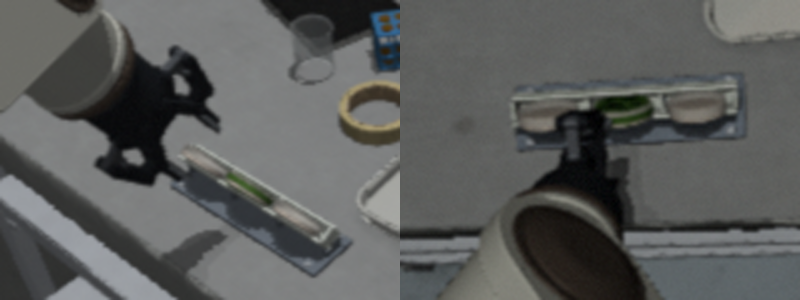

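The view shows the open gripper up and robot-side of the rack. In the top half it looks a little left of the green dish (585 against 622 in the crop), which could just be parallax. I'll check the finger position with depth before descending.

```bash
python3 - <<'E'
from h import *
s,p,r=cur(); R=r.as_matrix()
for k in("scene","top"):
    im,d,m=snap(k)
    H=np.indices(d.shape).reshape(2,-1); H=H[:,d[H[0],H[1]]>0]; Q=pts(d,m,H[0],H[1])
    L=(Q-p)@R   # tool coords
    dark=im[H[0],H[1]].max(1)<60
    for sg in(1,-1):
        w=dark&(abs(L[:,2])<.03)&(L[:,0]>-.03)&(L[:,0]<.025)&(L[:,1]*sg>.01)&(L[:,1]*sg<.07)
        if w.sum()>3: print(k,sg,w.sum(),'tool xyz mm min/med/max',(np.percentile(L[w],[2,50,98],axis=0)*1000).round(1).tolist())
    g=cv2.inRange(cv2.cvtColor(im,cv2.COLOR_BGR2HSV),(35,70,40),(80,255,255)); v,u_=np.nonzero(g); P=pts(d,m,v,u_); w=np.linalg.norm(P-D,axis=1)<.05
    print(k,'green tool y,z',(((P[w]-p)@R)*1000).min(0).round(1),(((P[w]-p)@R)*1000).max(0).round(1), 'centre',((D-p)@R*1000).round(1))
E
```

```text
scene 1 38 tool xyz mm min/med/max [[-29.7, 24.6, 1.9], [-17.3, 29.3, 8.1], [-1.3, 36.6, 10.9]]
scene -1 35 tool xyz mm min/med/max [[-26.9, -37.5, 4.1], [-13.9, -31.5, 7.3], [2.1, -26.7, 11.4]]
scene green tool y,z [ 90.5  -4.5 -21.6] [128.8   2.1  25. ] centre [123.4  -0.3   0.5]
top 1 19 tool xyz mm min/med/max [[-24.2, 27.5, 9.7], [-11.0, 33.0, 11.2], [0.1, 38.7, 14.7]]
top -1 18 tool xyz mm min/med/max [[-15.9, -29.7, 4.3], [0.5, -23.9, 12.0], [8.2, -22.2, 14.7]]
top green tool y,z [ 90.7  -4.4 -25.6] [150.4   9.3  26.5] centre [123.4  -0.3   0.5]
```

Finger and dish geometry agree to about 1 or 2 mm, so the offset was parallax. Descending along the dish plane.

Request:
drive_tool:
  series:
    - [0, 0, 0, 4, 0, 0, 4.5]
    - [0, 0, 0, 7, 0, 0, 4.5]
    - [0, 0, 0, 9, 0, 0, 4.5]
    - [0, 0, 0, 10, 0, 0, 4.5]
    - [0, 0, 0, 10.6, 0, 0, 4.5]
    - [0, 0, 0, 11, 0, 0, 4.5]
    - [0, 0, 0, 11, 0, 0, 4.5]

```text
t: 2.68
tool_pos: [0.4366, 0.2821, 0.0579]
eef_rot: [0.618, 0.606, 0.364, -0.343]
wrist_force: [-0.5, -1.0, 0.5]
grip_width: 0.045
```

```bash
python3 - <<'E'
from h import *
s,p,r=cur(); R=r.as_matrix(); print(((p-D)@R*1000).round(1),s['wrist_force'],s['grip_width'])
ims=[]
for k in("scene","top"):
    im,d,m=snap(k)
    x,y=map(int,proj(m,p)); c=im[max(0,y-40):y+40,max(0,x-53):x+53]; ims.append(cv2.resize(c,(400,300),interpolation=cv2.INTER_CUBIC))
    H=np.indices(d.shape).reshape(2,-1); H=H[:,d[H[0],H[1]]>0]; Q=pts(d,m,H[0],H[1]); L=(Q-p)@R*1000
    b=im[H[0],H[1]]; w=(abs(L[:,2])<24)&(abs(L[:,1])<45)&(L[:,0]>-20)&(L[:,0]<15)
    for n_,mm in(('dark',b.max(1)<50),('dish',b.max(1)>=50)):
        for sg in(1,-1):
            q=L[w&mm&(L[:,1]*sg>0)]
            if len(q)>3: print(k,n_,sg,len(q),np.percentile(q,[3,50,97],axis=0).round(1).tolist())
cv2.imwrite('pics/pre.png',np.hstack(ims))
E
```

```text
[-13.5   0.4  -0.4] [-0.54539619 -1.03150887  0.54131647] 0.04500060074825361
scene dark 1 11 [[-18.6, 22.4, 2.5], [-13.7, 31.5, 4.9], [-1.2, 34.4, 10.8]]
scene dark -1 18 [[-18.6, -35.1, 3.7], [-9.3, -30.2, 6.9], [7.8, -13.5, 16.7]]
scene dish 1 57 [[-18.4, 0.3, -18.9], [-10.7, 4.1, 8.5], [6.3, 27.9, 22.5]]
scene dish -1 89 [[-18.8, -27.6, -21.9], [-7.3, -7.0, 8.2], [14.5, -0.5, 21.9]]
top dark 1 26 [[-15.2, 1.4, 9.6], [-3.8, 8.4, 14.2], [12.4, 36.6, 23.1]]
top dark -1 9 [[-12.6, -24.2, 10.9], [-5.2, -7.6, 14.2], [1.6, -0.2, 20.9]]
top dish 1 26 [[-12.5, 2.1, 11.3], [-7.0, 6.5, 16.5], [6.7, 30.6, 23.4]]
top dish -1 14 [[-13.8, -7.1, 11.9], [-8.8, -4.7, 17.8], [-1.2, -1.8, 23.6]]
```

View pics/pre.png

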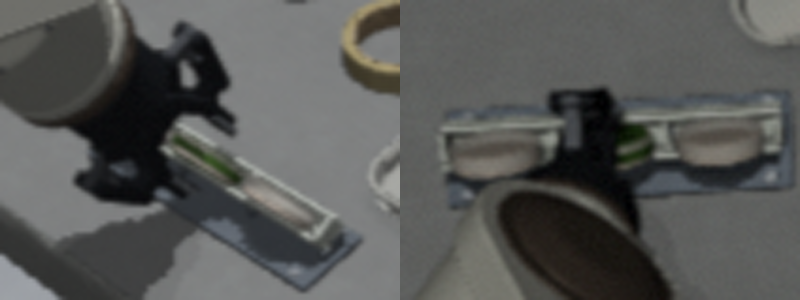

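Both fingers straddle the green dish, seen at about (215,160) in the left half and (633,145) in the right. It is centred within about 1 mm across its thickness. Closing.

Request:
drive_tool:
  series:
    - [0, 0, 0, 0, 0, 0, 2.5]
    - [0, 0, 0, 0, 0, 0, 1.8]
    - [0, 0, 0, 0, 0, 0, 1.0]
    - [0, 0, 0, 0, 0, 0, 1.0]
    - [0, 0, 0, 0, 0, 0, 1.0]
    - [0, 0, 0, 0, 0, 0, 1.0]
    - [0, 0, 0, 0, 0, 0, 1.0]

```text
t: 3.65
tool_pos: [0.4366, 0.2821, 0.0577]
eef_rot: [0.618, 0.606, 0.364, -0.343]
wrist_force: [-0.5, -0.0, 3.0]
grip_width: 0.0138
```

Request:
drive_tool:
  series:
    - [0, 0, 0, -0.5, 0, 0, 0.5]
    - [0, 0, 0, -1.5, 0, 0, 0.5]
    - [0, 0, 0, -3, 0, 0, 0.5]
    - [0, 0, 0, -5, 0, 0, 0.5]
    - [0, 0, 0, -8, 0, 0, 0.5]
    - [0, 0, 0, -11, 0, 0, 0.5]
    - [0, 0, 0, -11, 0, 0, 0.5]

```text
t: 4.53
tool_pos: [0.3813, 0.2808, 0.1558]
eef_rot: [0.618, 0.608, 0.364, -0.341]
wrist_force: [0.8, 0.4, -0.3]
grip_width: 0.0139
```

```bash
python3 - <<'E'
from h import *
s,p,r=cur(); print(s['wrist_force'],s['grip_width'])
R,u,n=frame(pb,0.)
# hover: dish centre 13.5mm below TCP; dish bottom 60mm above lid
T=S+np.array([0,0,.0135+.029+.05]); print(delta(T,R),T)
mid=np.array([.42,.08,.24]); print('mid',delta(mid,R))
im,d,m=snap("scene"); x,y=map(int,proj(m,p)); 
cv2.imwrite('pics/lift.png',cv2.resize(im[y-60:y+60,x-80:x+80],(560,420),interpolation=cv2.INTER_CUBIC))
E
```

```text
[ 0.8146916   0.3547555  -0.33125596] 0.013908908214463958
(array([-0.092,  0.021, -0.527]), array([-1.82,  6.44, 40.36])) [ 0.4423 -0.121   0.2025]
mid (array([-0.092,  0.021, -0.527]), array([-5.76,  6.99, 20.18]))
```

View pics/lift.png

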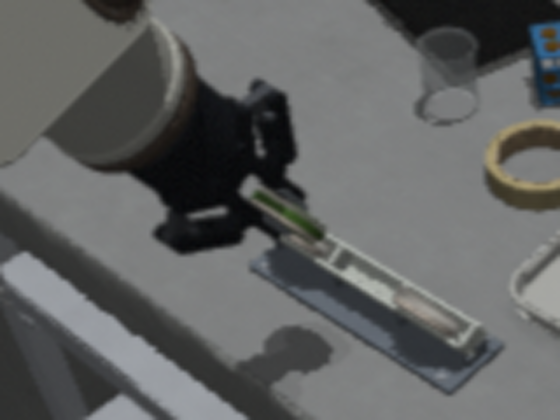

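The green dish, near (288,213), is held and clear of the rack; the middle place is empty and a beige dish remains at (425,310). Now I'll carry it across and turn it upright.

Request:
drive_tool:
  series:
    - [-0.02, 0.005, -0.15, -3, 3, 5, 0.5]
    - [-0.045, 0.01, -0.3, -5.76, 6.99, 10, 0.5]
    - [-0.07, 0.016, -0.42, -5.76, 6.99, 15, 0.5]
    - [-0.092, 0.021, -0.527, -5.76, 6.99, 20.2, 0.5]
    - [-0.092, 0.021, -0.527, -4, 6.7, 26, 0.5]
    - [-0.092, 0.021, -0.527, -3, 6.6, 31, 0.5]
    - [-0.092, 0.021, -0.527, -2, 6.44, 36, 0.5]
    - [-0.092, 0.021, -0.527, -1.82, 6.44, 39, 0.5]
    - [-0.092, 0.021, -0.527, -1.82, 6.44, 40.36, 0.5]
    - [-0.092, 0.021, -0.527, -1.82, 6.44, 40.36, 0.5]
    - [-0.092, 0.021, -0.527, -1.82, 6.44, 40.36, 0.5]

```text
t: 5.95
tool_pos: [0.4423, -0.1208, 0.2006]
eef_rot: [0.531, 0.465, 0.531, -0.468]
wrist_force: [0.3, 0.1, -0.2]
grip_width: 0.0138
```

```bash
python3 - <<'E'
from h import *
s,p,r=cur(); R0=r.as_matrix(); print(p,s['grip_width'],s['qpos'].round(2))
R,u,n=frame(pb,0.); T=S+np.array([0,0,.0155]); print(delta(T,R))
ims=[]
for k in("scene","top"):
    im,d,m=snap(k); cv2.imwrite(f'pics/box_{k}_full.png',im)
    x,y=map(int,proj(m,p-np.array([0,0,.03]))); x0,y0=max(0,x-53),max(0,y-40); ims.append(cv2.resize(im[y0:y0+80,x0:x0+106],(400,300),interpolation=cv2.INTER_CUBIC))
    g=cv2.inRange(cv2.cvtColor(im,cv2.COLOR_BGR2HSV),(35,60,30),(80,255,255)); v,w=np.nonzero(g); P=pts(d,m,v,w); P=P[np.linalg.norm(P-p,axis=1)<.07]
    if len(P): L=(P-p)@R0*1000; print(k,len(P),np.percentile(L,[3,50,97],axis=0).round(1).tolist())
    H=np.indices(d.shape).reshape(2,-1); H=H[:,d[H[0],H[1]]>0]; Q=pts(d,m,H[0],H[1]); L=(Q-p)@R0*1000
    w=(abs(L[:,0]-25)<20)&(abs(L[:,1])<20)&(abs(L[:,2])<40); print(k,'below fingers',w.sum(),np.percentile(L[w],[2,50,98],axis=0).round(1).tolist() if w.sum() else '')
cv2.imwrite('pics/box.png',np.hstack(ims))
E
```

```text
[ 0.44230343 -0.12075463  0.2005771 ] 0.013769049308876602 [-0.43 -0.08  1.76 -0.    1.46 -0.56]
(array([-0.   ,  0.002,  0.004]), array([7.51, 0.02, 0.01]))
scene 107 [[-12.8, -9.8, -26.1], [13.0, -7.6, 11.5], [32.2, 2.4, 23.5]]
scene below fingers 187 [[5.8, -13.5, -29.9], [20.2, -8.0, -0.3], [36.4, 0.9, 24.3]]
top 18 [[-18.2, -3.9, -26.3], [-11.8, 2.9, -16.0], [1.0, 4.6, -7.4]]
top below fingers 32 [[5.7, -10.2, -29.0], [16.1, -6.7, -17.3], [36.4, 1.6, -6.3]]
```

View pics/box.png

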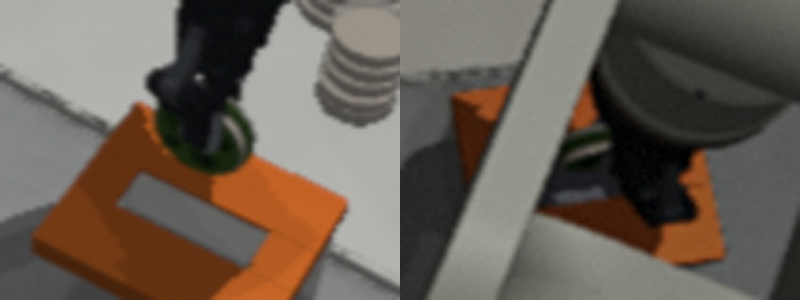

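The green dish hangs upright and edge-on above the slot, at (205,140) in the left half, centred within 1 or 2 mm. Lowering into the slot.

Request:
drive_tool:
  series:
    - [0, 0, 0.004, 3, 0, 0, 0.5]
    - [0, 0, 0.004, 4.2, 0, 0, 0.5]
    - [0, 0, 0.004, 5, 0, 0, 0.5]
    - [0, 0, 0.004, 5.6, 0, 0, 0.5]
    - [0, 0, 0.004, 6, 0, 0, 0.5]
    - [0, 0, 0.004, 6, 0, 0, 0.5]

```text
t: 6.8
tool_pos: [0.4421, -0.1219, 0.1406]
eef_rot: [0.532, 0.466, 0.53, -0.468]
wrist_force: [0.5, -0.1, -0.7]
grip_width: 0.0137
```

Request:
drive_tool:
  series:
    - [0, 0, 0, 0.5, 0, 0, 0.5]
    - [0, 0, 0, 1, 0, 0, 0.5]
    - [0, 0, 0, 1.4, 0, 0, 0.5]
    - [0, 0, 0, 1.4, 0, 0, 0.5]
    - [0, 0, 0, 1.4, 0, 0, 0.5]

```text
t: 7.42
tool_pos: [0.4421, -0.1219, 0.1267]
eef_rot: [0.532, 0.466, 0.53, -0.468]
wrist_force: [-0.2, -0.7, 0.1]
grip_width: 0.014
```

```bash
python3 - <<'E'
from h import *
s,p,r=cur(); print(p,s['wrist_force'],s['grip_width'])
im,d,m=snap("scene"); x,y=map(int,proj(m,p)); cv2.imwrite('pics/slot.png',cv2.resize(im[y-45:y+45,x-60:x+60],(560,420),interpolation=cv2.INTER_CUBIC))
E
```

```text
[ 0.44212781 -0.12193446  0.12666669] [-0.17035241 -0.72619298  0.07179921] 0.013960208111906887
```

View pics/slot.png

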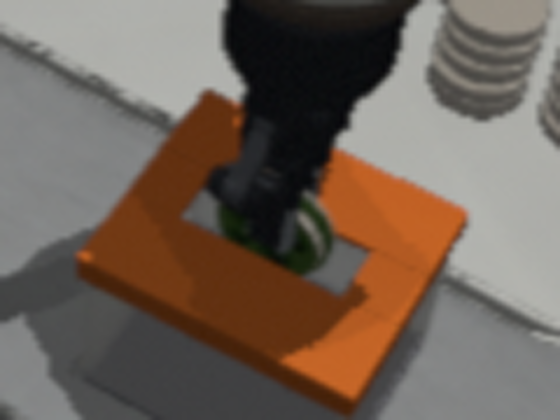

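The dish, at (275,235), sits in the slot with its lower half below the lid and gaps all round, and there's no contact force. Releasing, then withdrawing straight up.

Request:
drive_tool:
  series:
    - [0, 0, 0, 0, 0, 0, 3]
    - [0, 0, 0, 0, 0, 0, 4.5]
    - [0, 0, 0, 0, 0, 0, 5]
    - [0, 0, 0, 0, 0, 0, 5]
    - [0, 0, 0, 0, 0, 0, 5]
    - [0, 0, 0, -4, 0, 0, 5]
    - [0, 0, 0, -9, 0, 0, 5]
    - [0, 0, 0, -14, 0, 0, 5]
    - [0, 0, 0, -17, 0, 0, 5]
    - [0, 0, 0, -17, 0, 0, 5]

```text
t: 8.72
tool_pos: [0.4425, -0.1217, 0.2987]
eef_rot: [0.533, 0.467, 0.529, -0.467]
wrist_force: [-0.2, -0.1, -0.8]
grip_width: 0.0502
```

```bash
python3 - <<'E'
from h import *
s,p,r=cur(); print(s['t'],p,s['wrist_force'],s['grip_width'])
im,d,m=snap("scene"); cv2.imwrite('pics/end.png',cv2.resize(im[140:320,150:420],(780,520),interpolation=cv2.INTER_CUBIC))
g=cv2.inRange(cv2.cvtColor(im,cv2.COLOR_BGR2HSV),(35,60,30),(80,255,255))
k,l,st,c=cv2.connectedComponentsWithStats(g)
for i in range(1,k):
    if st[i,4]>8:
        v,u=np.nonzero(l==i); print(c[i].round(),st[i,4],np.median(pts(d,m,v,u),0).round(3))
E
```

```text
8.725 [ 0.44250291 -0.12171092  0.29869916] [-0.18348396 -0.11127559 -0.77655844] 0.05017163664912562
```

View pics/end.png

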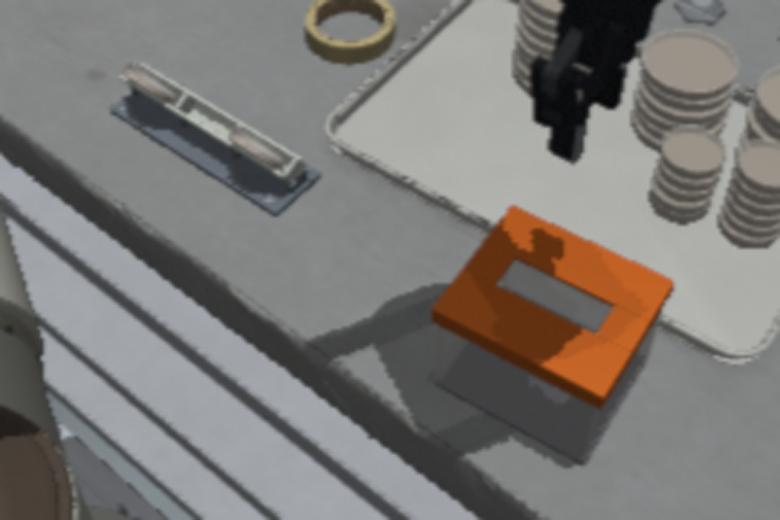

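The fingers are empty, the slot is clear, and both beige dishes are in the rack at (148,82) and (258,147). The green dish isn't directly visible, so I'll brighten the box area in both views to check inside.

```bash
python3 - <<'E'
from h import *
ims=[]
a=cv2.imread('pics/scene0.png')
for k,box in(("scene",(205,310,290,390)),("top",(160,245,300,420))):
    im,d,m=snap(k); o=cv2.imread(f'pics/{k}0.png'); y0,y1,x0,x1=box
    for q in(o,im):
        c=cv2.convertScaleAbs(q[y0:y1,x0:x1],alpha=2.2,beta=0); ims.append(cv2.resize(c,(400,300),interpolation=cv2.INTER_CUBIC))
    hsv=cv2.cvtColor(im,cv2.COLOR_BGR2HSV)[y0:y1,x0:x1]; g=cv2.inRange(hsv,(35,40,10),(85,255,255)); v,u=np.nonzero(g); print(k,len(v),(u.mean()+x0,v.mean()+y0) if len(v) else '')
    if len(v): print(np.median(pts(d,m,v+y0,u+x0),0))
cv2.imwrite('pics/inbox.png',np.vstack([np.hstack(ims[:2]),np.hstack(ims[2:])]))
E
```

```text
scene 0 
top 61 (np.float64(365.4754098360656), np.float64(199.11475409836066))
[ 0.44374847 -0.12797268  0.06049223]
```

View pics/inbox.png

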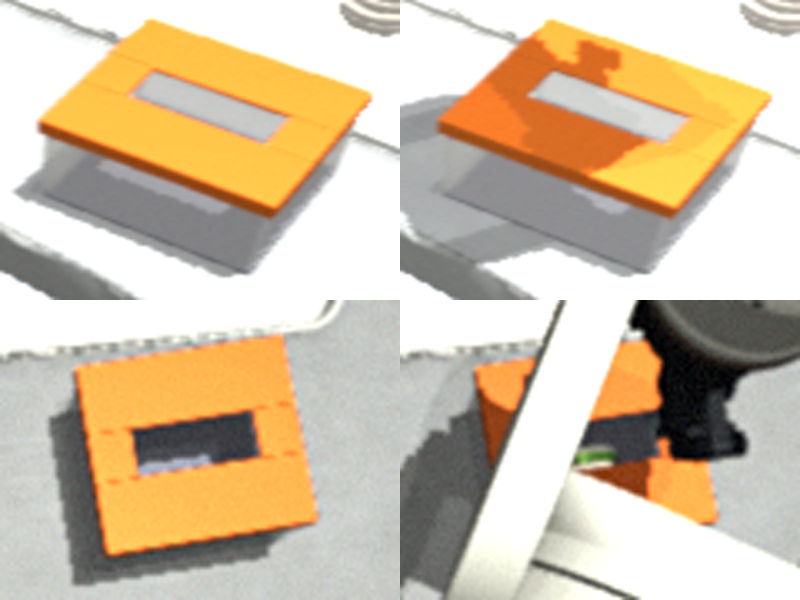

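The top view through the slot shows the green rim inside the box, at about (365,199) in the full picture. Depth puts it at z ≈ 0.06, so the dish is standing on the box floor. Handing in.

```bash
python3 -c "
from rig import robot
s=robot.state(); print(s['t'],abs(s['joint_vel']).max()); print(robot.finish_job())"
```

```text
8.875 0.008152233035758058
the job is handed in; nothing more can be done
None
```

The green mouldy dish is in the discard box: I pinched it across its thickness, drew it out along its lean, turned it upright and edge-on, and let it go with its lower half in the slot. I handed the job in at 8.9 s.

- **Dish in the box:** the top view shows its green rim through the slot at about z = 0.06 m, which fits it standing on the box floor. The scene camera could not confirm this; it found no green at all, with its view of the inside probably blocked by the lid.
- **Clean dishes:** both beige dishes are still in their places in the rack.
- **Arm:** the gripper was empty and about 0.18 m above the lid, touching nothing. The wrist force readings I took stayed at about 3 N or less.
- **Disagreements:** the two cameras differed by about 3 mm on positions, so I used the average. The gripper read 13.8 mm on the 15 mm dish.

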